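# Build the keyed steamer stack

### The job

Get the steamer ready on the hob: first swing the pan's handle in from the front until it lies over the white rest mark at the hob's left side, then take the steamer tier that leans in the draining rack and seat it on the pan, and last put the lid on the tier. Each part must sit fully home, with the red key below standing up through its notch. Set the parts down rather than drop them, and leave the coffee pot, mug, can and glass where they are.

Things in the scene. Friction and masses are not known exactly. Their poses are not given: they have to be found in the camera images.
- steamer_pan (a joint): Turn of the steel steamer pan on the hob, about its upright axis (rad, anticlockwise from above positive). 0: the handle points to the hob's +y and lies over the white rest mark; 1.57: it points to the hob's -x (front). Range -0.5 to 2.0. The pan turns on the spot, cannot be lifted, and stays where it is left; turning takes about 0.3 N m.
- hob: Flat black portable hob, 240 x 240 x 34 mm, fixed; origin at the centre of its underside, x away from the robot at yaw 0, z up. The pan stands at its centre. A white rest mark, 20 x 26 mm, on its top at its +y side.
- handle_grip (a point): Point on the pan's black handle to grip: 128 mm from the pan's axis, on the centre line of the handle, at mid-height (79 mm above the worktop). The handle is a level bar 18 mm wide, 14 mm high, from 70 to 158 mm from the axis. Axes as the pan: the handle runs along +y, z up.
- pan_seat (a point): Centre of the pan's rim, level with its top face, 96 mm above the worktop. The rim is 144 mm across, with a mouth 112 mm across (pan 54 mm deep inside). Axes turn with the pan: handle along +y, key along -x, z up.
- pan_key (a point): Foot of the red key on the pan's rim, 68.5 mm from the axis on the pan's -x side. The key is 10 mm wide (6 at its top), 7 mm thick, and stands 10 mm above the rim.
- rack: Draining rack: grey tray 170 x 120 mm with two bent steel wires, fixed; up to 90 mm high. Origin at the centre of its underside; the tier in it leans towards the rack's -x (to the robot's right, give or take 20 degrees), notch and key towards the rack's +y. Two upright wire ends stop the tier's flange at the low side, rising 28 mm square to the slope.
- tier: Aluminium steamer tier, 144 mm across the flanges, 70 mm high (80 with its key), 0.25 kg. Origin at the centre of its underside, z along its axis to its open top, notch and key both on its -x side. It starts leaning 32 degrees in the rack, open top up and towards the rack's -x. Body wall 122 mm across. A black lifting bar runs across the inside.
- tier_bar (a point): Middle of the tier's lifting bar, 43 mm above the tier's underside, 27 mm below its rim. The bar runs along the tier's x, wall to wall, 12 mm wide and 18 mm high; the inner floor is 29 mm below this point, and the inner walls leave 55 mm either side. Axes as the tier.
- tier_seat (a point): Centre of the underside of the tier's lower flange, 13 mm above the tier's underside: coincides with pan_seat when seated. Below it a round spigot, 105 mm across (98 at its tip) and 13 mm deep, drops into the mouth below; the flange is 144 mm across and 4 mm thick.
- tier_notch (a point): Middle of the tier's notch, 68.5 mm from the axis on its -x side, at the underside of the lower flange: coincides with pan_key when seated. The notch is cut 11 mm deep into the flange edge, 18 mm wide, with red marks beside it.
- tier_top (a point): Centre of the tier's upper rim, level with its top face, 70 mm above the tier's underside. The rim is 144 mm across, its mouth 112 mm across.
- tier_key (a point): Foot of the red key on the tier's upper rim, 68.5 mm from the axis on its -x side; same size as the pan's.
- lid: Aluminium lid, 144 mm across, 59 mm high with its grip, 0.18 kg, lying upright on the worktop. Origin at the centre of its underside, z up, notch on its -x side. Shallow dome up to 23 mm.
- lid_bar (a point): Middle of the lid's black bar grip, 49 mm above the lid's underside, 26 mm above its dome. The bar runs along the lid's x, 60 mm long, 14 mm wide, 20 mm high, on two posts. Axes as the lid.
- lid_seat (a point): Centre of the underside of the lid's flange, 13 mm above the lid's underside: coincides with tier_top when seated. Below it a round spigot, 105 mm across (98 at its tip) and 13 mm deep, drops into the mouth below; the flange is 144 mm across and 4 mm thick.
- lid_notch (a point): Middle of the lid's notch, 68.5 mm from the axis on its -x side: coincides with tier_key when seated. The notch is cut 11 mm deep into the flange edge, 18 mm wide, with red marks beside it.
- coffee_pot: Mustard enamel coffee pot, 176 x 170 x 205 mm, standing to the right of the hob; origin at the centre of its underside. Bystander.
- mug: White mug with a green band, 78 x 110 x 97 mm, behind the work; origin at its underside. Bystander. Over it hangs the wall cabinet: underside about 0.49 m above the worktop, front about 0.58 m ahead of the robot axis, from y = 0.6 to -0.27; keep the wrist clear of it.
- juice_can: Orange drink can, 66 mm across, 115 mm high, near the front edge; origin at the centre of its underside. Bystander.
- glass: Tall clear glass, 68 mm across, 142 mm high, behind the work; origin at the centre of its underside. Bystander.

How it is judged:
By the outcome, as a careful person would: the job done as asked, in the order asked, and still so for the second after the job is handed in, with the robot touching nothing.
It also fails if it takes over 72 s, if anything falls off the work surface, if the arm or the gripper's body presses on something with over 40 N, if the wrist force passes 120 N, or if a joint passes its speed limit or range.

### The arm

A 6-joint arm with a two-finger parallel gripper is mounted at the origin on a cart in front of the work surface, level with it; the furniture and walls round the work are solid. World frame = base frame: x ahead of the robot, y to its left, z up, the work surface at z = 0. Lengths are in m, angles in rad, forces in N, time in s.
With the tool pointing down it reaches from about 0.375 to 0.9 m from the base axis. Payload 3.1 kg.
Tool frame: the origin (TCP) lies between the finger pads; the fingertips stand manip.finger_overhang ahead of it and the grasp point (between the pads) lies 5 mm behind it (manip.finger_overhang is the distance from the TCP to the fingertips, in m); z points along the fingers, y is the line along which they close (so a half turn about z gives the same grasp; the last joint's range is limited). The gripper opens to 85 mm and grips with 20 to 120 N. Pads are 22 mm wide; open, the fingers measure 114 mm over their backs; the gripper's body (76 mm by 85 mm) begins 54 mm behind the grasp point. The pads swing forward as they close: fully open they stand 13 mm farther back than shut.
Start: joints at [1.167, 0.527, 1.433, -0, 1.181, -0.178], TCP at [0.139, 0.609, 0.245] pointing down, gripper open.
Joint ranges: [-3.08, 3.08], [-0.75, 2.2], [0.22, 2.44], [-1.43, 4.57], [0, 2.65], [-2.85, 2.85]. Speed limits (rad/s): [2.79, 2.79, 3.14, 3.14, 3.14, 3.14].

### API

Orientations are given as a unit quaternion [x, y, z, w].
In Python, from station import manip gives the robot as it stands.
- The arm moves only by the tool drive_tool, never from a script. Its argument "plan" is a list of rows, each a list of 7 numbers: the shift along the tool's x, y, z in m, then the turn, a rotation vector about the tool's x, y, z in degrees, then the opening, from -1 (shut) to 1 (fully open). In form: [[x, y, z, wx, wy, wz, gripper], ...]. A call has 1 to 10 rows; each row shifts and turns the commanded pose from where the row before left it, along the tool's axes as they then stand; what a row does not reach is not made up. A row lasts 1/10 s, in which the tool goes at most 50 mm and 8.59 degrees, less where a joint would pass 70% of its speed; a pose out of reach is approached as far as the arm can. A call is refused whole if a number of a shift passes 0.05 or a number of a turn 8.59, either way. A call with a gripper value outside its range is refused whole. The fingers move at their own pace and stop on an object; "newtons" is the grip in N (left out, the last holds). Time passes only in rows, so rows that do not move let the fingers close. It gives the time, the measured TCP pose, the force, the opening and the grip force at its end, in the units of the state.
- manip.sense(): the state, without advancing time (a new reading comes with each control period).
- manip.snapshot(name): name is "side" or "top" or "wrist"; returns a dict with "image" (420x560x3 uint8, red, green, blue), "z_map" (420x560 float32, m along the optical axis (not along the pixel's ray), 0 where there is no reading), "fov_y" (degrees; the focal length in pixels is half the picture's height over the tangent of half this angle, whatever the lens; pixels are square), "cx", "cy" (the principal point, pixels), "extrinsics" (4x4, takes a point from camera to world coordinates); the wrist camera has in their place "mount" (4x4, takes a point from camera to tool coordinates, whose origin is the TCP and whose axes are the flange's). Camera axes: x right, y up, looking along -z (the intrinsics and any distortion apply to the point x, -y, -z); pixel columns grow to the right and rows downward; lengths in m; the calibration is good to about 2 mm. A picture is of the moment at which its call begins: read the wrist's pose just before it.
- manip.sign_off(): hands the job in; it is judged then, once.
The state is a dict: "t": time; "q": joint angles; "qd": joint speeds; "tau": joint torques, N m; "tcp_pos": TCP position; "tool_rot": TCP orientation; "force": force on the tool from outside, world axes, zero at the start; "ft_torque": the same for the moment, N m; "finger_gap": opening from 0.0 (shut) to 1.0 (fully open); "gripper_force": force on a finger pad.
Only numpy, scipy, OpenCV 4.12 (cv2) and the standard library are available. Lean on these libraries where they do the work, as an engineer would, in place of code of your own. Each camera call takes 0.05 s, during which the arm holds its last target. There are 200 camera calls.

## Working session

There is one attempt and no reset: what is moved stays moved. The work goes in short steps, Python scripts to look and compute and a tool call to move; the robot and the scene stay as the last step left them, time stands still between calls to the robot, and variables do not carry over. Pictures are saved under pics/ and viewed, at most 10 in all, crops included, and the job is handed in when it is done.

Besides the shell and the picture viewer there is one more tool, called after "Call:" as a command line: name --pt "numbers of a row" for each row, then --argument value for the rest. drive_tool: Moves the arm, as the interface text tells. Its arguments: {"type":"object","properties":{"plan":{"type":"array"},"newtons":{"type":"number"}},"required":["plan"]}

```bash
ls; mkdir -p pics
cat > h.py <<'E'
import numpy as np, cv2, pickle
from station import manip
from scipy.spatial.transform import Rotation as R
def snap(name):
    s=manip.sense(); d=manip.snapshot(name)
    d['f']=d['image'].shape[0]/2/np.tan(np.radians(d['fov_y']/2))
    if name=='wrist':
        T=np.eye(4); T[:3,:3]=R.from_quat(s['tool_rot']).as_matrix(); T[:3,3]=s['tcp_pos']
        d['extrinsics']=T@np.array(d['mount'])
    return d
def cloud(d):
    h,w=d['z_map'].shape; u,v=np.meshgrid(np.arange(w),np.arange(h)); z=d['z_map']
    P=np.stack([(u-d['cx'])/d['f']*z,-(v-d['cy'])/d['f']*z,-z],-1)
    E=np.array(d['extrinsics']); return P@E[:3,:3].T+E[:3,3]
def ray(d,u,v,zz):
    E=np.array(d['extrinsics']); r=E[:3,:3]@np.array([(u-d['cx'])/d['f'],-(v-d['cy'])/d['f'],-1]); o=E[:3,3]
    return o+r*(zz-o[2])/r[2]
def save(d,n): cv2.imwrite('pics/'+n,d['image'][:,:,::-1])
E
python3 - <<'E'
from h import *
s=manip.sense(); print(s); print(manip.finger_overhang)
for n in('side','top','wrist'):
    d=snap(n); save(d,n+'0.png'); pickle.dump(d,open(n+'0.pkl','wb')); print(n,d['fov_y'],d['cx'],d['cy'],[k for k in d],np.round(d['extrinsics'],3).tolist())
    if n=='wrist': print(d['mount'])
ims=[cv2.imread(f'pics/{n}0.png') for n in('side','top','wrist')]
E
```

```text
pics
{'t': 0.0, 'q': array([ 1.16751948e+00,  5.28456835e-01,  1.43390176e+00,  2.17830611e-05,
        1.18138416e+00, -1.78454939e-01]), 'qd': array([-0.00148   ,  0.0002774 , -0.00100257,  0.00091354,  0.0003787 ,
       -0.00076671]), 'tau': array([-1.71614706e-04, -4.42335498e+01, -1.78030872e+01, -2.47025764e-04,
        8.48005700e-03, -1.27869077e-05]), 'tcp_pos': array([0.1389999 , 0.60864952, 0.24433948]), 'tool_rot': array([ 1.12178417e-01,  9.93687500e-01, -1.02700264e-03, -3.17952692e-04]), 'force': array([-0.1361311 ,  0.11584537,  0.06891089]), 'ft_torque': array([-0.0222687 ,  0.06147322, -0.02410911]), 'gripper_force': 0.0, 'finger_gap': 0.9984192866745378}
0.014
side 56.39534806970597 278.2971182545753 202.1840688066401 ['image', 'z_map', 'fov_y', 'cx', 'cy', 'extrinsics', 'f'] [[-0.999, -0.042, 0.019, 0.56], [0.042, -0.664, 0.746, 0.858], [-0.019, 0.746, 0.665, 0.922], [0.0, 0.0, 0.0, 1.0]]
top 44.367490002117414 280.23292117581275 216.82294855107332 ['image', 'z_map', 'fov_y', 'cx', 'cy', 'extrinsics', 'f'] [[0.305, 0.738, -0.603, -0.538], [-0.952, 0.233, -0.196, -0.456], [-0.004, 0.634, 0.773, 1.476], [0.0, 0.0, 0.0, 1.0]]
wrist 66.05352243465369 281.3135445126968 208.11944865562705 ['image', 'z_map', 'fov_y', 'cx', 'cy', 'mount', 'f', 'extrinsics'] [[0.223, -0.934, -0.278, 0.068], [0.975, 0.213, 0.066, 0.625], [-0.002, -0.286, 0.958, 0.374], [0.0, 0.0, 0.0, 1.0]]
[[-1.79873407e-04  9.58253101e-01  2.85921250e-01  7.27300936e-02]
 [ 9.99999955e-01  1.03251321e-04  2.83058713e-04 -1.15736768e-04]
 [ 2.41720143e-04  2.85921288e-01 -9.58253076e-01 -1.29763887e-01]
 [ 0.00000000e+00  0.00000000e+00  0.00000000e+00  1.00000000e+00]]
```

View pics/side0.png

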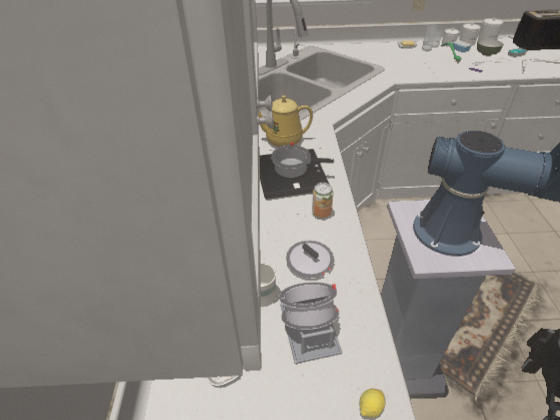

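View pics/top0.png

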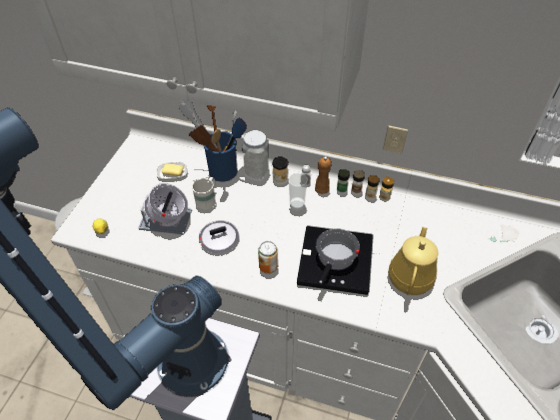

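The side view shows the rack and tier at about (310,315), the lid at (310,258), the can at (322,200) and the pan at (292,163) with its handle to the front, (325,160). The top view shows the tier at (166,208), the lid at (219,237), the pan at (337,250), the handle at (325,275) and the rest mark at (306,252).

Run:
```python
from h import *
for n,pts in(('side',dict(lid=(310,250),can=(322,188),pan=(292,165),handle=(325,160),potlid=(285,98),mark=(296,186),rack=(315,350),tierbar=(310,295),redkey=(334,287))),
 ('top',dict(lid=(218,232),can=(267,246),pan=(337,252),handle=(325,275),pot=(421,245),mark=(306,252),glass=(298,195),tierbar=(168,205),mug=(204,188),tier=(165,215)))):
    d=pickle.load(open(n+'0.pkl','rb')); P=cloud(d)
    for k,(u,v) in pts.items(): print(n,k,np.round(P[v,u],3))
    hsv=cv2.cvtColor(d['image'],cv2.COLOR_RGB2HSV)
    m=(((hsv[...,0]<6)|(hsv[...,0]>174))&(hsv[...,1]>170)&(hsv[...,2]>90)).astype(np.uint8)
    N,l,st,c=cv2.connectedComponentsWithStats(m)
    for i in range(1,N):
        if st[i,4]>3: 
            u,v=c[i]; print(' red',np.round(c[i],1),st[i,4],np.round(np.median(P[l==i],0),3))
```

```text
side lid [0.452 0.104 0.058]
side can [ 0.393 -0.109  0.113]
side pan [ 0.479 -0.267  0.093]
side handle [ 0.356 -0.301  0.084]
side potlid [ 0.486 -0.574  0.197]
side mark [ 0.468 -0.216  0.038]
side rack [0.466 0.384 0.006]
side tierbar [0.467 0.257 0.055]
side redkey [0.413 0.282 0.121]
top lid [0.446 0.094 0.045]
top can [ 0.393 -0.107  0.114]
top pan [ 0.491 -0.324  0.04 ]
top handle [ 0.362 -0.313  0.082]
top pot [ 0.487 -0.578  0.191]
top mark [ 0.458 -0.223  0.042]
top glass [ 0.665 -0.133  0.083]
top tierbar [0.499 0.311 0.055]
top mug [0.626 0.225 0.043]
top tier [0.421 0.276 0.101]
 red [163.1 214.1] 8 [0.41  0.275 0.12 ]
 red [357.4 251.3] 7 [ 0.466 -0.392  0.108]
```

View pics/wrist0.png

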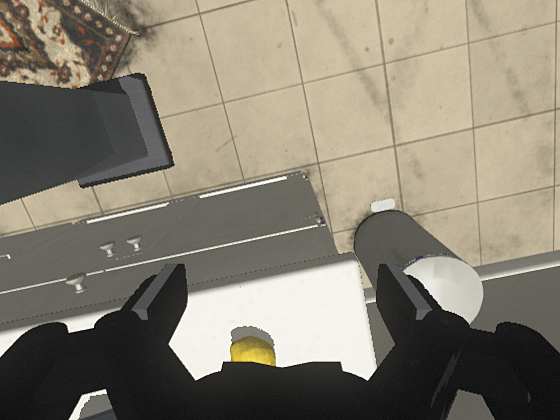

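The wrist view shows only the open fingers, the lemon and the floor, with nothing useful for the task. Next I'll go over the rack, then the lid and pan, measuring from the wrist.

```bash
cat >> h.py <<'E'
DOWN=R.from_matrix(np.array([[-1,0,0],[0,1,0],[0,0,-1.]]))  # tool x to world -x
def rows(wps,g,step=0.03,deg=5,start=None):
    """wps: list of (pos,Rotation). prints rounded tool-frame rows, accumulating rounding."""
    s=manip.sense(); p,q=start or (np.array(s['tcp_pos']),R.from_quat(s['tool_rot']))
    out=[]
    for tp,tq in wps:
        tp=np.array(tp,float); a=np.degrees((q.inv()*tq).magnitude())
        n=max(1,int(np.ceil(max(np.linalg.norm(tp-p)/step,a/deg))))
        p0,q0=p,q; rv=(q0.inv()*tq).as_rotvec()
        for i in range(1,n+1):
            P=p0+(tp-p0)*i/n; Q=q0*R.from_rotvec(rv*i/n)
            d=np.round(q.inv().apply(P-p),3 if step>0.01 else 4); w=np.round(np.degrees((q.inv()*Q).as_rotvec()),1)
            out.append([float(x)+0. for x in [*d,*w]]+[g]); p=p+q.apply(d); q=q*R.from_rotvec(np.radians(w))
    for i in range(0,len(out),10): print(str(out[i:i+10]).replace(' ',''))
    return p,q
E
python3 - <<'E'
from h import *
rows([([0.43,0.28,0.30],DOWN)],1)
E
```

```text
[[-0.024,-0.017,-0.004,0.0,0.0,-0.9,1],[-0.023,-0.017,-0.003,0.0,0.0,-0.8,1],[-0.024,-0.018,-0.004,0.0,0.0,-0.9,1],[-0.023,-0.018,-0.004,0.0,0.0,-0.8,1],[-0.022,-0.019,-0.003,0.0,0.0,-0.9,1],[-0.023,-0.019,-0.004,0.0,0.0,-0.9,1],[-0.022,-0.019,-0.004,0.0,0.0,-0.8,1],[-0.022,-0.019,-0.003,0.0,0.0,-0.9,1],[-0.021,-0.02,-0.004,-0.1,0.0,-0.8,1],[-0.022,-0.02,-0.004,0.0,0.0,-0.9,1]]
[[-0.021,-0.02,-0.003,0.0,0.0,-0.8,1],[-0.02,-0.021,-0.004,0.0,0.0,-0.9,1],[-0.021,-0.021,-0.004,0.0,0.0,-0.9,1],[-0.02,-0.021,-0.004,0.0,0.0,-0.8,1],[-0.019,-0.022,-0.003,0.0,0.0,-0.9,1]]
```

Call:
drive_tool --pt "-0.033 -0.029 -0.006 0 0 -1.3 1" --pt "-0.033 -0.029 -0.006 0 0 -1.3 1" --pt "-0.033 -0.029 -0.006 0 0 -1.3 1" --pt "-0.033 -0.029 -0.006 0 0 -1.3 1" --pt "-0.033 -0.029 -0.006 0 0 -1.3 1" --pt "-0.033 -0.029 -0.006 0 0 -1.3 1" --pt "-0.033 -0.029 -0.006 0 0 -1.3 1" --pt "-0.033 -0.029 -0.006 0 0 -1.3 1" --pt "-0.033 -0.029 -0.006 0 0 -1.3 1" --pt "-0.033 -0.029 -0.006 0 0 -1.3 1"

```text
t: 1.15
tcp_pos: [0.4314, 0.2802, 0.3055]
tool_rot: [-0.001, 1.0, -0.0, -0.0]
force: [-0.0, 0.7, -0.3]
finger_gap: 0.999
gripper_force: 0.0
```

Call:
drive_tool --pt "0 0 0 0 0 0 1" --pt "0 0 0 0 0 0 1"

```text
t: 1.35
tcp_pos: [0.4311, 0.281, 0.3051]
tool_rot: [0.0, 1.0, 0.0, -0.0]
force: [0.5, -0.2, 0.3]
finger_gap: 1.0
gripper_force: 0.0
```

Run:
```python
from h import *
s=manip.sense(); print(s['t'],s['tcp_pos'],s['tool_rot'])
d=snap('wrist'); save(d,'w1.png'); pickle.dump(d,open('w1.pkl','wb'))
```

```text
1.35 [0.43105885 0.28097176 0.30505191] [ 3.98474006e-04  9.99999805e-01  7.86794881e-05 -4.73798474e-04]
```

View pics/w1.png

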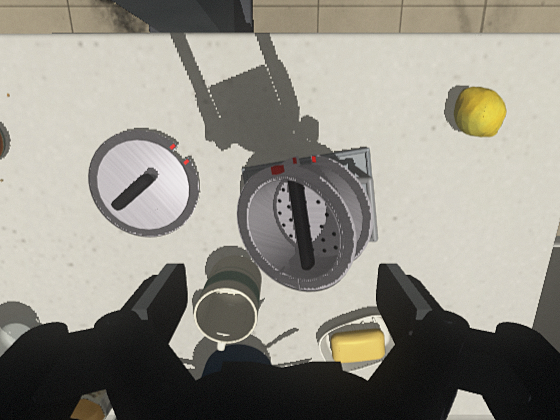

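The wrist view shows the lid centred at about (144,180), with its bar from (118,205) to (155,172) and its notch marks at (173,147) and (186,162). The tier's bar runs from (297,180) to (307,268), its key is at (278,170) and its notch marks are at (297–315,159). The mug is at (226,312).

```bash
cat > m.py <<'E'
from h import *
def line(P):
    c=np.median(P,0); P=P[np.linalg.norm(P-c,axis=1)<0.09]; u,s,v=np.linalg.svd(P-P.mean(0)); return P.mean(0),v[0],v[2],s/np.sqrt(len(P))
def reds(d,P,box=None):
    hsv=cv2.cvtColor(d['image'],cv2.COLOR_RGB2HSV)
    m=(((hsv[...,0]<6)|(hsv[...,0]>174))&(hsv[...,1]>150)&(hsv[...,2]>70)).astype(np.uint8)
    N,l,st,c=cv2.connectedComponentsWithStats(m)
    return [(np.round(c[i],1),int(st[i,4]),np.median(P[l==i],0).round(4)) for i in range(1,N) if st[i,4]>8]
def fitplane(P,it=5):
    for _ in range(it):
        c=P.mean(0); n=np.linalg.svd(P-c)[2][2]; n*=np.sign(n[2]); r=(P-c)@n
        P=P[abs(r)<max(0.0015,2*np.median(abs(r)))]
    return c,n,np.std((P-c)@n),len(P)
def darkcomp(d,P,u,v,thr=60):
    m=(d['image'].max(2)<thr).astype(np.uint8); n,l=cv2.connectedComponents(m,connectivity=4); assert l[v,u]; return l==l[v,u]
E
python3 - <<'E'
from m import *
d=pickle.load(open('w1.pkl','rb')); P=cloud(d)
print('table z',[P[v,u].round(4) for u,v in((100,80),(450,300),(60,260))])
for r in reds(d,P): print(r)
for nm,u,v in(('lid',135,190),('tier',302,230)):
    m=darkcomp(d,P,u,v); ys,xs=np.nonzero(m); print(nm,m.sum(),xs.min(),xs.max(),ys.min(),ys.max())
    print([a.round(4) for a in line(P[m])]); rect=cv2.minAreaRect(np.c_[xs,ys].astype(np.float32)); print(rect)
    if nm=='lid': Q=P[m]; print('z pct',np.percentile(Q[:,2],[5,50,95]))
# tier floor
b=np.zeros(d['z_map'].shape,bool); b[190:250,277:292]=1; b[205:250,310:330]=1
print('floor',fitplane(P[b]))
for p in((278,150),(265,170),(240,215),(250,260),(290,283),(340,283),(352,230),(340,190),(310,180)): print(p,P[p[1],p[0]].round(3))
E
```

```text
table z [array([0.3198, 0.0543, 0.0023]), array([6.350e-01, 5.393e-01, 1.000e-04]), array([ 5.671e-01, -4.560e-02,  2.000e-04])]
(array([172.1, 146.2]), 15, array([0.3997, 0.1418, 0.0189]))
(array([313.4, 158.6]), 23, array([0.4083, 0.3164, 0.0752]))
(array([185.9, 161.5]), 17, array([0.4193, 0.1579, 0.0186]))
(array([294., 160.]), 15, array([0.4113, 0.2954, 0.0624]))
(array([277. , 169.3]), 88, array([0.4124, 0.2766, 0.1205]))Traceback (most recent call last):
  File "<stdin>", line 6, in <module>
  File "m.py", line 15, in darkcomp
    m=(d['image'].max(2)<thr).astype(np.uint8); n,l=cv2.connectedComponents(m,connectivity=4); assert l[v,u]; return l==l[v,u]
                                                                                                      ~^^^^^
AssertionError
```

Run:
```python
from m import *
d=pickle.load(open('w1.pkl','rb')); P=cloud(d)
print(d['image'][190,135],d['image'][230,302])
for nm,u,v in(('lid',133,191),('tier',302,230)):
    u,v=min(((x,y) for x in range(u-4,u+5) for y in range(v-4,v+5)),key=lambda p:d['image'][p[1],p[0]].max())
    m=darkcomp(d,P,u,v,45); ys,xs=np.nonzero(m); print(nm,m.sum(),xs.min(),xs.max(),ys.min(),ys.max())
    print([a.round(4) for a in line(P[m])]); rect=cv2.minAreaRect(np.c_[xs,ys].astype(np.float32)); print(rect)
    print('z pct',np.percentile(P[m][:,2],[5,50,95]))
b=np.zeros(d['z_map'].shape,bool); b[190:250,277:292]=1; b[205:250,312:330]=1
print('floor',fitplane(P[b]))
for p in((265,170),(240,215),(250,260),(290,283),(340,283),(352,230),(340,190),(310,180)): print(p,P[p[1],p[0]].round(3))
# lid circle: points above table near lid
m=(P[...,2]>0.012)&(P[...,2]<0.07)&(np.hypot(P[...,0]-.44,P[...,1]-.11)<.1)
c=max(cv2.findContours(m.astype(np.uint8),0,1)[0],key=len); print('lid ell',cv2.fitEllipse(c))
e=cv2.fitEllipse(c); print('lid centre@.017',ray(d,*e[0],0.017))
```

```text
[60 59 60] [38 35 35]
lid 1 136 136 195 195
[array([0.4538, 0.1061, 0.0583]), array([1., 0., 0.]), array([0., 0., 1.]), array([0.])]
((136.0, 195.0), (0.0, 0.0), 0.0)
z pct [0.05825434 0.05825434 0.05825434]
tier 1197 288 314 181 269
[array([0.4788, 0.3031, 0.0962]), array([ 0.9855,  0.169 , -0.0114]), array([ 0.078 , -0.5127, -0.855 ]), array([0.0297, 0.0049, 0.0027])]
((301.7099914550781, 224.40162658691406), (90.06185150146484, 14.458303451538086), 80.83765411376953)
z pct [0.0902868  0.09712286 0.09943823]
floor (array([0.49100546, 0.30659934, 0.05633769]), array([ 0.09794556, -0.52673456,  0.84436803]), np.float64(0.0006110486407449626), 1187)
(265, 170) [0.417 0.264 0.099]
(240, 215) [0.474 0.232 0.074]
(250, 260) [0.567 0.235 0.001]
(290, 283) [0.548 0.291 0.101]
(340, 283) [0.605 0.369 0.001]
(352, 230) [0.466 0.348 0.146]
(340, 190) [0.435 0.341 0.11 ]
(310, 180) [0.422 0.309 0.126]
lid ell ((142.5318603515625, 184.12237548828125), (99.62970733642578, 114.90824890136719), 128.90048217773438)
lid centre@.017 [0.44942186 0.09754442 0.017     ]
```

Call:
drive_tool --pt "0 -0.04 0 0 0 0 1" --pt "0 -0.04 0 0 0 0 1" --pt "0 -0.04 0 0 0 0 1" --pt "0 -0.04 0 0 0 0 1" --pt "0 -0.02 0 0 0 0 1" --pt "0 0 0 0 0 0 1"

```text
t: 2.0
tcp_pos: [0.43, 0.1012, 0.3051]
tool_rot: [-0.0, 1.0, -0.0, -0.001]
force: [-0.3, 0.1, 0.1]
finger_gap: 1.004
gripper_force: 0.0
```

Run:
```python
from h import *
d=snap('wrist'); save(d,'w2.png'); pickle.dump(d,open('w2.pkl','wb'))
```

Call:
drive_tool --pt "0 -0.04 0 0 0 0 1" --pt "0 -0.04 0 0 0 0 1" --pt "0 -0.04 0 0 0 0 1" --pt "0 -0.04 0 0 0 0 1" --pt "0 -0.04 0 0 0 0 1" --pt "0 -0.04 0 0 0 0 1" --pt "0 -0.04 0 0 0 0 1" --pt "0 -0.04 0 0 0 0 1" --pt "0 -0.04 0 0 0 0 1" --pt "0 -0.02 0 0 0 0 1"

```text
t: 3.05
tcp_pos: [0.4331, -0.2795, 0.3051]
tool_rot: [-0.001, 1.0, -0.0, 0.0]
force: [0.1, 0.2, 0.0]
finger_gap: 0.999
gripper_force: 0.0
```

Call:
drive_tool --pt "0 -0.01 0 0 0 0 1" --pt "0 0 0 0 0 0 1"

```text
t: 3.25
tcp_pos: [0.4324, -0.2875, 0.305]
tool_rot: [-0.001, 1.0, 0.001, -0.0]
force: [0.6, 0.5, -0.3]
finger_gap: 0.999
gripper_force: 0.0
```

Run:
```python
from h import *
s=manip.sense(); print(s['t'],s['tcp_pos'],s['tool_rot'],s['q'])
d=snap('wrist'); save(d,'w3.png'); pickle.dump(d,open('w3.pkl','wb'))
a=pickle.load(open('w2.pkl','rb'))['image']
cv2.imwrite('pics/w23.png',cv2.resize(np.vstack([a,d['image']])[:,:,::-1],(400,600),interpolation=cv2.INTER_AREA))
```

```text
3.25 [ 0.43235644 -0.28752399  0.30495802] [-1.25807048e-03  9.99999023e-01  5.86751859e-04 -1.64921514e-04] [-8.02620404e-01  3.14366883e-01  1.61935560e+00  6.16751453e-04
  1.20894411e+00 -2.37615152e+00]
```

View pics/w23.png

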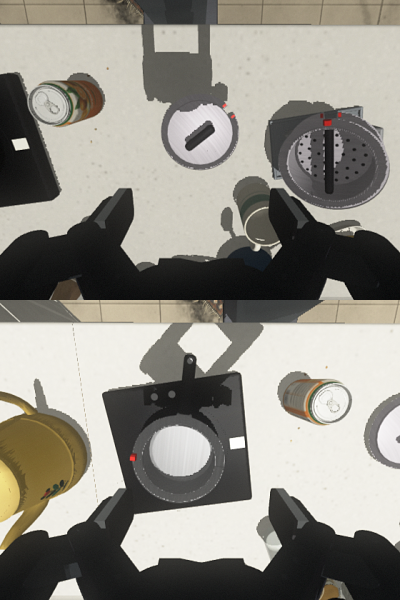

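Composite picture (scale 1/1.4). Top half: the can at (52,103), the lid at (200,135) with its bar, and the tier at (330,160). Bottom half: the pan centred at (180,455), its handle at (189,375) pointing to the front, the key at (133,457), the rest mark at (237,442) and the hob edges yawed about 8°.

```bash
cat >> m.py <<'E'
from scipy.optimize import least_squares
def circ(P,it=4):
    for _ in range(it):
        f=least_squares(lambda a:np.hypot(P[:,0]-a[0],P[:,1]-a[1])-a[2],[*np.median(P[:,:2],0),.06]).x
        r=np.hypot(P[:,0]-f[0],P[:,1]-f[1])-f[2]; P=P[abs(r)<max(.002,2*np.median(abs(r)))]
    return f.round(4)
def panpose(d):
    P=cloud(d); g=d['image'].max(2).astype(int); sat=np.ptp(d['image'].astype(int),axis=2)
    near=np.hypot(P[...,0]-.48,P[...,1]+.32)<.25
    rim=near&(abs(P[...,2]-.096)<.004)&(np.hypot(P[...,0]-.48,P[...,1]+.32)<.09)
    Q=P[rim]; c=circ(Q); # median circle
    dd=np.hypot(P[...,0]-c[0],P[...,1]-c[1])
    hd=near&(P[...,2]>.07)&(P[...,2]<.1)&(dd>.085)&(dd<.15)&(g<110)
    H=P[hd]; out=dict(rimz=np.median(Q[:,2]),c=c,nrim=len(Q),hc=H.mean(0).round(4),hn=len(H),hz=np.percentile(H[:,2],[10,50,90]).round(4))
    top=H; a=np.degrees(np.arctan2(top[:,1]-c[1],top[:,0]-c[0])%(2*np.pi)); out['hang']=np.median(a).round(2); out['hrange']=np.percentile(a,[2,98]).round(1)
    mk=near&(g>200)&(sat<25)&(abs(P[...,2]-.034)<.006)&(np.hypot(P[...,0]-.468,P[...,1]+.22)<.05)
    if mk.sum(): 
        v,u=np.nonzero(mk); out['mark']=ray(d,u.mean(),v.mean(),.034).round(4)
        out['markang']=np.degrees(np.arctan2(out['mark'][1]-c[1],out['mark'][0]-c[0])).round(2)
    hob=near&(P[...,2]>.024)&(P[...,2]<.045); hb=P[hob][:,:2].astype(np.float32)*1000; out['hobrect']=cv2.minAreaRect(hb)
    out['reds']=[r for r in reds(d,P) if abs(r[2][2]-.1)<.02]
    for r in out['reds']: out['keyang']=np.degrees(np.arctan2(r[2][1]-c[1],r[2][0]-c[0])%(2*np.pi)).round(2)
    return out
E
python3 - <<'E'
from m import *
d=pickle.load(open('w3.pkl','rb'))
for k,v in panpose(d).items(): print(k,v)
d=pickle.load(open('w2.pkl','rb')); P=cloud(d)
for r in reds(d,P): print(r)
for nm in('w1','w2'):
    d=pickle.load(open(nm+'.pkl','rb')); P=cloud(d)
    m=(P[...,2]>0.012)&(P[...,2]<0.07)&(np.hypot(P[...,0]-.44,P[...,1]-.1)<.09)
    c=max(cv2.findContours(m.astype(np.uint8),0,1)[0],key=len); e=cv2.fitEllipse(c); print(nm,'lid centre@.017',ray(d,*e[0],0.017))
    b=(P[...,2]>.05)&(np.hypot(P[...,0]-.45,P[...,1]-.1)<.05); Q=P[b]; c,dr,_,s=line(Q); print('lidbar',c.round(4),np.degrees(np.arctan2(dr[1],dr[0])),Q[:,2].mean(),s, cv2.minAreaRect((Q[:,:2]*1000).astype(np.float32)))
    b=(P[...,2]>.012)&(P[...,2]<.022)&(np.hypot(P[...,0]-.45,P[...,1]-.1)<.085); print('flange',circ(P[b]))
E
```

```text
rimz 0.09350326819220242
c [ 0.483  -0.3231  0.0652]
nrim 4802
hc [ 0.3657 -0.3077  0.0864]
hn 1111
hz [0.0844 0.0868 0.088 ]
hang 172.5
hrange [167.8 177.2]
mark [ 0.4674 -0.2224  0.034 ]
markang 98.81
hobrect ((481.5194091796875, -324.16168212890625), (238.70504760742188, 452.27093505859375), 8.218130111694336)
reds [(array([186.2, 219.8]), 85, array([ 0.4711, -0.3894,  0.1056]))]
keyang 259.82
(array([313.7, 147.2]), 13, array([0.3999, 0.1423, 0.0184]))
(array([475.5, 160.5]), 24, array([0.4084, 0.3169, 0.0753]))
(array([325.7, 162.6]), 14, array([0.4196, 0.1584, 0.019 ]))
(array([450., 162.]), 15, array([0.4124, 0.2952, 0.0626]))
(array([458.1, 171.3]), 92, array([0.4128, 0.2743, 0.1207]))
w1 lid centre@.017 [0.44942186 0.09754442 0.017     ]
lidbar [0.4507 0.1012 0.0586] -50.99439307225445 0.058634958383179905 [0.01707615 0.00404483 0.00213897] ((451.625, 99.24564361572266), (14.157123565673828, 58.94926071166992), 38.722171783447266)
flange [0.4532 0.0965 0.0613]
w2 lid centre@.017 [0.44956597 0.09756484 0.017     ]
lidbar [0.4181 0.0992 0.3713] -88.42992132048953 0.3631780502928027 [0.02512302 0.01885984 0.00381614] ((432.4687805175781, 96.98686218261719), (61.486328125, 90.5381088256836), 24.91046905517578)
flange [0.4533 0.0979 0.0607]
```

Run:
```python
from h import *
Y=lambda a:R.from_euler('z',a,degrees=True)*DOWN
g=[.3561,-.3064]
st=rows([([*g,.15],Y(-7.5)),([*g,.074],Y(-7.5))],1,step=.035)
c=np.array([.483,-.3231]); w=[]
for a in np.linspace(172.5,98.5,23)[1:]: w.append(([*(c+.128*np.array([np.cos(np.radians(a)),np.sin(np.radians(a))])),.074],Y(a-180)))
print('arc'); rows(w,-1,start=st)
```

```text
[[0.015,-0.004,0.031,0.0,0.0,1.5,1],[0.015,-0.004,0.031,0.0,0.0,1.6,1],[0.015,-0.005,0.031,0.1,0.0,1.5,1],[0.015,-0.005,0.031,0.0,0.0,1.5,1],[0.015,-0.006,0.031,0.0,0.0,1.6,1],[0.0,0.0,0.025,0.0,0.0,0.0,1],[0.0,0.0,0.026,0.0,0.0,0.0,1],[0.0,0.0,0.025,0.0,0.0,0.0,1]]
arc
[[-0.001,0.008,0.0,0.0,0.0,3.3,-1],[0.0,0.007,0.0,0.0,0.0,3.4,-1],[0.0,0.008,0.0,0.0,0.0,3.4,-1],[0.0,0.007,0.0,0.0,0.0,3.3,-1],[0.0,0.008,0.0,0.0,0.0,3.4,-1],[-0.001,0.007,0.0,0.0,0.0,3.4,-1],[0.0,0.008,0.0,0.0,0.0,3.3,-1],[0.0,0.007,0.0,0.0,0.0,3.4,-1],[0.0,0.008,0.0,0.0,0.0,3.4,-1],[-0.001,0.007,0.0,0.0,0.0,3.3,-1]]
[[0.0,0.008,0.0,0.0,0.0,3.4,-1],[0.0,0.007,0.0,0.0,0.0,3.3,-1],[0.0,0.008,0.0,0.0,0.0,3.4,-1],[0.0,0.007,0.0,0.0,0.0,3.4,-1],[-0.001,0.008,0.0,0.0,0.0,3.3,-1],[0.0,0.007,0.0,0.0,0.0,3.4,-1],[0.0,0.008,0.0,0.0,0.0,3.4,-1],[0.0,0.007,0.0,0.0,0.0,3.3,-1],[0.0,0.008,0.0,0.0,0.0,3.4,-1],[-0.001,0.007,0.0,0.0,0.0,3.4,-1]]
[[0.0,0.008,0.0,0.0,0.0,3.3,-1],[0.0,0.007,0.0,0.0,0.0,3.4,-1]]
```

Call:
drive_tool --pt "0.015 -0.004 0.031 0 0 1.5 1" --pt "0.015 -0.004 0.031 0 0 1.5 1" --pt "0.015 -0.005 0.031 0 0 1.5 1" --pt "0.015 -0.005 0.031 0 0 1.5 1" --pt "0.015 -0.006 0.031 0 0 1.5 1" --pt "0 0 0.025 0 0 0 1" --pt "0 0 0.025 0 0 0 1" --pt "0 0 0.026 0 0 0 1" --pt "0 0 0 0 0 0 1"

```text
t: 4.2
tcp_pos: [0.3549, -0.305, 0.0724]
tool_rot: [0.064, 0.998, 0.003, -0.002]
force: [1.0, 0.4, -0.6]
finger_gap: 1.006
gripper_force: 0.0
```

Call:
drive_tool --pt "0 0 0 0 0 0 -1" --pt "0 0 0 0 0 0 -1" --pt "0 0 0 0 0 0 -1" --pt "0 0 0 0 0 0 -1" --pt "0 0 0 0 0 0 -1" --pt "0 0 0 0 0 0 -1" --pt "0 0 0 0 0 0 -1" --pt "0 0 0 0 0 0 -1" --newtons 25

```text
t: 5.0
tcp_pos: [0.3559, -0.3085, 0.0752]
tool_rot: [0.064, 0.998, -0.0, 0.0]
force: [0.9, 2.7, 5.7]
finger_gap: 0.209
gripper_force: 26.1
```

Call:
drive_tool --pt "-0.001 0.008 0 0 0 3.4 -1" --pt "0 0.007 0 0 0 3.4 -1" --pt "0 0.008 0 0 0 3.4 -1" --pt "0 0.007 0 0 0 3.4 -1" --pt "0 0.008 0 0 0 3.4 -1" --pt "-0.001 0.007 0 0 0 3.4 -1" --pt "0 0.008 0 0 0 3.4 -1" --pt "0 0.007 0 0 0 3.4 -1" --pt "0 0.008 0 0 0 3.4 -1" --pt "-0.001 0.007 0 0 0 3.4 -1"

```text
t: 6.0
tcp_pos: [0.3858, -0.2404, 0.0752]
tool_rot: [0.354, 0.935, 0.0, -0.001]
force: [-3.3, 1.9, 9.6]
finger_gap: 0.202
gripper_force: 26.3
```

Call:
drive_tool --pt "0 0.008 0 0 0 3.4 -1" --pt "0 0.007 0 0 0 3.4 -1" --pt "0 0.008 0 0 0 3.4 -1" --pt "0 0.007 0 0 0 3.4 -1" --pt "-0.001 0.008 0 0 0 3.4 -1" --pt "0 0.007 0 0 0 3.4 -1" --pt "0 0.008 0 0 0 3.4 -1" --pt "0 0.007 0 0 0 3.4 -1" --pt "0 0.008 0 0 0 3.4 -1" --pt "-0.001 0.007 0 0 0 3.4 -1"

```text
t: 7.0
tcp_pos: [0.4483, -0.2009, 0.0752]
tool_rot: [0.612, 0.791, 0.0, -0.002]
force: [-2.2, 4.8, 9.3]
finger_gap: 0.208
gripper_force: 26.6
```

Call:
drive_tool --pt "0 0.007 0 0 0 3.3 -1" --pt "0 0.006 0 0 0 3 -1" --pt "0 0 0 0 0 0 -1" --pt "0 0 0 0 0 0 -1"

```text
t: 7.4
tcp_pos: [0.4623, -0.198, 0.0752]
tool_rot: [0.654, 0.756, 0.001, -0.0]
force: [2.4, 6.0, 7.3]
finger_gap: 0.205
gripper_force: 25.4
```

Run:
```python
from h import *
s=manip.sense(); p=s['tcp_pos']; print(np.degrees(np.arctan2(p[1]+.3231,p[0]-.483)), np.hypot(p[1]+.3231,p[0]-.483),(R.from_quat(s['tool_rot'])*DOWN.inv()).as_euler('zyx',True),s['q'])
```

```text
99.39611508338598 0.1268449972416965 [-8.17084571e+01 -4.30716357e-02  9.49849886e-02] [-0.62816859  0.64852064  1.87153109  0.00306067  0.62190913 -0.77537063]
```

Call:
drive_tool --pt "0 0 0 0 0 0 0.4" --pt "0 0 0 0 0 0 0.4" --pt "0 0 0 0 0 0 0.4" --pt "0 0 -0.015 0 0 0 0.4" --pt "0 0 -0.03 0 0 0 0.4" --pt "0 0 -0.03 0 0 0 1" --pt "0 0 -0.03 0 0 0 1" --pt "0 0 -0.03 0 0 0 1" --pt "-0.025 0 -0.03 0 0 0 1" --pt "-0.025 0 -0.03 0 0 0 1"

```text
t: 8.4
tcp_pos: [0.4688, -0.2489, 0.2706]
tool_rot: [0.654, 0.757, -0.0, -0.0]
force: [0.7, -1.0, -0.5]
finger_gap: 1.003
gripper_force: 0.0
```

Call:
drive_tool --pt "0 0 -0.02 0 0 -8.2 1" --pt "0 0 -0.02 0 0 -8.2 1" --pt "0 0 0 0 0 -8.2 1" --pt "0 0 0 0 0 -8.2 1" --pt "0 0 0 0 0 -8.2 1" --pt "0 0 0 0 0 -8.2 1" --pt "0 0 0 0 0 -8.2 1" --pt "0 0 0 0 0 -8.2 1" --pt "0 0 0 0 0 -8.2 1" --pt "0 0 0 0 0 -8.2 1"

```text
t: 9.4
tcp_pos: [0.4688, -0.249, 0.309]
tool_rot: [-0.005, 1.0, 0.0, -0.0]
force: [-0.0, -0.1, -0.1]
finger_gap: 1.002
gripper_force: 0.0
```

Call:
drive_tool --pt "0 0 0 0 0 0 1" --pt "0 0 0 0 0 0 1"

```text
t: 9.6
tcp_pos: [0.4689, -0.249, 0.3091]
tool_rot: [-0.001, 1.0, 0.0, -0.0]
force: [-0.5, -0.1, -0.3]
finger_gap: 0.997
gripper_force: 0.0
```

Run:
```python
from m import *
d=snap('wrist'); save(d,'w4.png'); pickle.dump(d,open('w4.pkl','wb'))
for k,v in panpose(d).items(): print(k,v)
d=snap('top'); P=cloud(d); print([r for r in reds(d,P)])
d=snap('side'); P=cloud(d); print([r for r in reds(d,P)])
```

```text
rimz 0.09351094549324288
c [ 0.4828 -0.3236  0.0653]
nrim 5088
hc [ 0.4628 -0.2091  0.0862]
hn 919
hz [0.0837 0.0867 0.0879]
hang 100.08
hrange [ 94.8 104.4]
hobrect ((481.95977783203125, -327.3635559082031), (239.03927612304688, 446.1847229003906), 8.198677062988281)
reds [(array([198.3, 129.5]), 77, array([ 0.4137, -0.3327,  0.1063])), (array([ 24.8, 238.4]), 28, array([ 0.527 , -0.5255,  0.1149]))]
keyang 282.35
[(array([336., 261.]), 9, array([ 0.4116, -0.335 ,  0.1013]))]
[]
```

View pics/w4.png

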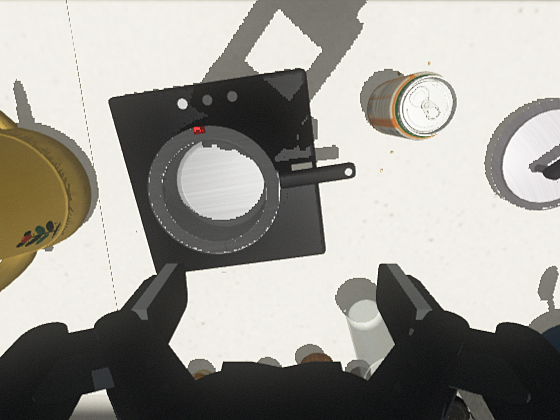

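The handle now lies over the rest mark: it runs (282,180)–(350,170), a sliver of the mark shows at (300,168), and the key is at (198,130) towards the robot. Next I'll refine the tier pose from both earlier views.

```bash
cat >> m.py <<'E'
def tierpose(d,c0,n0,up=.056):
    """c0,n0: rough centre & axis. fits rim circle on plane of its points"""
    P=cloud(d).reshape(-1,3); n=np.array(n0)
    h=(P-c0)@n; r=np.linalg.norm(P-c0-h[:,None]*n,axis=1)
    Q=P[(abs(h)<.005)&(r<.078)&(r>.052)]
    c,n,sd,k=fitplane(Q); h=(Q-c)@n; Q=Q[abs(h)<.0025]
    ax=np.cross([0,1,0],n); ax/=np.linalg.norm(ax); ay=np.cross(n,ax)
    f=circ(np.c_[(Q-c)@ax,(Q-c)@ay]); return c+f[0]*ax+f[1]*ay,n,f[2],sd,k
E
python3 - <<'E'
from m import *
for nm in('w1','w2'):
    d=pickle.load(open(nm+'.pkl','rb'))
    n=np.array([.098,-.527,.844]); n/=np.linalg.norm(n); c=np.array([.4798,.2887,.1205])-.0063*n
    for _ in range(3): c,n,r,sd,k=tierpose(d,c,n)
    print(nm,'top centre',c.round(4),'axis',n.round(4),'tilt',np.degrees(np.arccos(n[2])).round(1),'az',np.degrees(np.arctan2(n[1],n[0])).round(1),'r',r,sd.round(4),k,'bar',(c-.027*n).round(4))
E
```

```text
w1 top centre [0.4815 0.2907 0.1091] axis [ 0.0859 -0.5225  0.8483] tilt 32.0 az -80.7 r 0.0651 0.0007 3873 bar [0.4792 0.3048 0.0862]
w2 top centre [0.4819 0.2914 0.1095] axis [ 0.0869 -0.5221  0.8485] tilt 32.0 az -80.6 r 0.0658 0.0007 4858 bar [0.4795 0.3055 0.0866]
```

```bash
cat >> m.py <<'E'
n=np.array([.0865,-.5223,.8485]); n/=np.linalg.norm(n); X=np.array([n[1]*-1,n[0],0]);X/=np.linalg.norm(X)
TG=R.from_matrix(np.c_[-X,np.cross(-n,-X),-n]); bar=np.array([.479,.3048,.088]); G=bar-.005*n
E
python3 - <<'E'
from m import *
print(X)
st=rows([(G+.13*n+[0,0,.03],TG)],0.1,step=.04); print('down',G)
rows([(G+.09*n,TG),(G,TG)],0.1,step=.025,start=st)
E
```

```text
[0.98656187 0.1633881  0.        ]
[[-0.002,0.038,0.007,-2.5,0.2,-0.7,0.1],[-0.002,0.037,0.008,-2.4,0.2,-0.7,0.1],[-0.003,0.037,0.009,-2.5,0.2,-0.7,0.1],[-0.003,0.036,0.012,-2.4,0.2,-0.7,0.1],[-0.004,0.036,0.013,-2.5,0.2,-0.6,0.1],[-0.004,0.035,0.014,-2.4,0.2,-0.7,0.1],[-0.004,0.034,0.016,-2.5,0.2,-0.7,0.1],[-0.005,0.034,0.017,-2.4,0.2,-0.7,0.1],[-0.006,0.033,0.019,-2.5,0.2,-0.7,0.1],[-0.006,0.032,0.02,-2.4,0.2,-0.7,0.1]]
[[-0.006,0.031,0.021,-2.5,0.2,-0.7,0.1],[-0.007,0.03,0.023,-2.4,0.2,-0.7,0.1],[-0.007,0.029,0.023,-2.5,0.2,-0.7,0.1]]
down [0.47856755 0.3074112  0.08375799]
[[0.0,-0.005,0.022,0.0,0.0,0.0,0.1],[0.0,-0.006,0.022,0.0,0.0,0.0,0.1],[0.0,-0.005,0.022,0.0,-0.1,0.0,0.1],[0.0,0.0,0.022,0.0,0.0,0.0,0.1],[0.0,0.0,0.023,0.0,0.0,0.0,0.1],[0.0,0.0,0.022,0.0,0.0,0.0,0.1],[0.0,0.0,0.023,0.0,0.0,0.0,0.1]]
```

Call:
drive_tool --pt "-0.002 0.038 0.007 -2.5 0.2 -0.7 0.1" --pt "-0.002 0.037 0.008 -2.5 0.2 -0.7 0.1" --pt "-0.003 0.037 0.009 -2.5 0.2 -0.7 0.1" --pt "-0.003 0.036 0.012 -2.5 0.2 -0.7 0.1" --pt "-0.004 0.036 0.013 -2.5 0.2 -0.7 0.1" --pt "-0.004 0.035 0.014 -2.5 0.2 -0.7 0.1" --pt "-0.004 0.034 0.016 -2.5 0.2 -0.7 0.1" --pt "-0.005 0.034 0.017 -2.5 0.2 -0.7 0.1" --pt "-0.006 0.033 0.019 -2.5 0.2 -0.7 0.1" --pt "-0.006 0.032 0.02 -2.5 0.2 -0.7 0.1"

```text
t: 10.75
tcp_pos: [0.4847, 0.1288, 0.2446]
tool_rot: [-0.063, 0.974, 0.217, -0.018]
force: [0.3, -0.3, 0.6]
finger_gap: 0.552
gripper_force: 0.0
```

Call:
drive_tool --pt "-0.006 0.031 0.021 -2.4 0.2 -0.7 0.1" --pt "-0.007 0.03 0.023 -2.4 0.2 -0.7 0.1" --pt "-0.007 0.029 0.023 -2.3 0.2 -0.7 0.1" --pt "0 0 0 0 0 0 0.1" --pt "0 0 0 0 0 0 0.1"

```text
t: 11.25
tcp_pos: [0.4881, 0.2402, 0.2263]
tool_rot: [-0.081, 0.958, 0.276, -0.023]
force: [-0.1, 0.3, -0.7]
finger_gap: 0.555
gripper_force: 0.0
```

Run:
```python
from m import *
s=manip.sense(); print(s['q'],s['finger_gap'],s['tcp_pos'])
d=snap('wrist'); save(d,'w5.png')
c=G+.032*n; 
for _ in range(3): c,nn,r,sd,k=tierpose(d,c,n)
print(c,nn,r,sd,k,'bar',c-.027*nn)
P=cloud(d); print(reds(d,P))
rows([(G+.09*n,TG),(G,TG)],0.1,step=.025)
```

```text
[-0.03712224  0.47804221  1.75382226  0.61577224  1.12197254 -2.11138261] 0.5547486227883182 [0.48805455 0.24016438 0.22630199]
[0.48148809 0.29114872 0.109457  ] [ 0.08612242 -0.52273943  0.84813113] 0.0658 0.0006968786387025221 7139 bar [0.47916278 0.30526269 0.08655746]
[(array([40.5, 69.9]), 65, array([0.4005, 0.1419, 0.0194])), (array([ 65.7, 100.3]), 42, array([0.4196, 0.1578, 0.0193])), (array([256.6, 119.5]), 136, array([0.414 , 0.2733, 0.1213]))]
[[0.0,-0.006,0.022,0.1,0.0,0.1,0.1],[-0.001,-0.006,0.023,0.0,-0.1,0.1,0.1],[0.0,-0.006,0.022,0.1,0.0,0.0,0.1],[0.0,0.0,0.023,0.0,0.0,0.0,0.1],[0.0,0.0,0.022,0.0,0.0,0.0,0.1],[0.0,0.0,0.023,0.0,0.0,0.0,0.1],[0.0,0.001,0.022,0.0,0.0,0.0,0.1]]
```

View pics/w5.png

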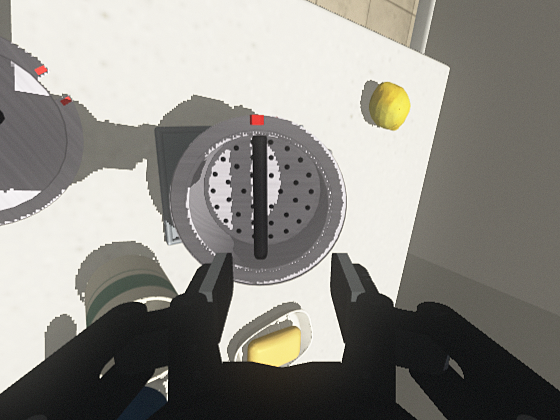

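The view is square on to the tier: bar vertical at u≈260 (rows 135–258), key at (257,120), centred between the fingers once the planned −17 mm y shift is made. The mug is clear at left.

Call:
drive_tool --pt "0 -0.006 0.022 0 0 0 0.1" --pt "-0.001 -0.006 0.023 0 0 0 0.1" --pt "0 -0.006 0.022 0 0 0 0.1" --pt "0 0 0.023 0 0 0 0.1" --pt "0 0 0.022 0 0 0 0.1" --pt "0 0 0.023 0 0 0 0.1" --pt "0 0.001 0.022 0 0 0 0.1" --pt "0 0 0 0 0 0 0.1" --pt "0 0 0 0 0 0 0.1"

```text
t: 12.2
tcp_pos: [0.4785, 0.3075, 0.085]
tool_rot: [-0.081, 0.958, 0.276, -0.023]
force: [-0.0, 0.4, 0.2]
finger_gap: 0.55
gripper_force: 0.0
```

Call:
drive_tool --pt "0 0 0 0 0 0 -1" --pt "0 0 0 0 0 0 -1" --pt "0 0 0 0 0 0 -1" --pt "0 0 0 0 0 0 -1" --pt "0 0 0 0 0 0 -1" --pt "0 0 0 0 0 0 -1" --pt "0 0 0 0 0 0 -1" --newtons 60

```text
t: 12.9
tcp_pos: [0.4789, 0.3076, 0.0857]
tool_rot: [-0.081, 0.958, 0.276, -0.022]
force: [-0.5, -5.6, 7.1]
finger_gap: 0.125
gripper_force: 59.3
```

Call:
drive_tool --pt "0 0 -0.005 0 0 0 -1" --pt "0 0 -0.008 0 0 0 -1" --pt "0 0 -0.01 0 0 0 -1" --pt "0 0 -0.012 0 0 0 -1" --pt "0 0 -0.015 0 0 0 -1" --pt "0 0 -0.02 0 0 0 -1" --pt "0 0 -0.03 0 0 0 -1" --pt "0 0 -0.03 0 0 0 -1" --pt "0 0 0 0 0 0 -1"

```text
t: 13.8
tcp_pos: [0.4922, 0.2383, 0.1983]
tool_rot: [-0.081, 0.958, 0.276, -0.019]
force: [1.0, -0.2, -1.8]
finger_gap: 0.13
gripper_force: 58.6
```

Run:
```python
from m import *
s=manip.sense(); print(s['tcp_pos'],s['force'],s['finger_gap'],s['gripper_force'])
Y=lambda a:R.from_euler('z',a,degrees=True)*DOWN
# hover above pan: bar z = .096-.013+.043 =.126 seated; tcp=.121
rows([([.483,.19,.27],Y(8.9)),([.483,-.3234,.27],Y(8.9))],-1,step=.04)
```

```text
[0.49224289 0.23825327 0.19830696] [ 0.99235325 -0.15155845 -1.81319063] 0.13029547858973 58.621695041656494
[[0.002,0.0,-0.012,4.6,0.0,0.1,-1],[0.003,-0.001,-0.012,4.6,0.1,0.1,-1],[0.002,-0.002,-0.012,4.5,0.0,0.1,-1],[0.002,-0.003,-0.012,4.6,0.1,0.1,-1],[0.003,-0.004,-0.012,4.6,0.0,0.1,-1],[0.002,-0.005,-0.011,4.6,0.1,0.1,-1],[0.003,-0.006,-0.01,4.6,0.0,0.1,-1],[0.006,-0.039,0.0,0.0,0.0,0.0,-1],[0.006,-0.039,0.0,0.0,0.0,0.0,-1],[0.006,-0.039,0.0,0.0,0.0,0.0,-1]]
[[0.006,-0.039,0.0,0.0,0.0,0.0,-1],[0.006,-0.039,0.0,0.0,0.0,0.0,-1],[0.007,-0.039,0.0,0.0,0.0,0.0,-1],[0.006,-0.039,0.0,0.0,0.0,0.0,-1],[0.006,-0.039,0.0,0.0,0.0,0.0,-1],[0.006,-0.039,0.0,0.0,0.0,0.0,-1],[0.006,-0.039,0.0,0.0,0.0,0.0,-1],[0.006,-0.039,0.0,0.0,0.0,0.0,-1],[0.006,-0.039,0.0,0.0,0.0,0.0,-1],[0.006,-0.039,0.0,0.0,0.0,0.0,-1]]
```

Call:
drive_tool --pt "0.002 0 -0.012 4.6 0 0.1 -1" --pt "0.003 -0.001 -0.012 4.6 0.1 0.1 -1" --pt "0.002 -0.002 -0.012 4.6 0 0.1 -1" --pt "0.002 -0.003 -0.012 4.6 0.1 0.1 -1" --pt "0.003 -0.004 -0.012 4.6 0 0.1 -1" --pt "0.002 -0.005 -0.011 4.5 0.1 0.1 -1" --pt "0.003 -0.006 -0.01 4.5 0 0.1 -1" --pt "0.006 -0.039 0 0 0 0 -1" --pt "0.006 -0.039 0 0 0 0 -1" --pt "0.006 -0.039 0 0 0 0 -1"

```text
t: 14.8
tcp_pos: [0.4797, 0.0733, 0.2654]
tool_rot: [-0.08, 0.997, 0.002, -0.005]
force: [0.4, 0.5, -1.2]
finger_gap: 0.126
gripper_force: 59.0
```

Call:
drive_tool --pt "0.006 -0.039 0 0 0 0 -1" --pt "0.006 -0.039 0 0 0 0 -1" --pt "0.007 -0.039 0 0 0 0 -1" --pt "0.006 -0.039 0 0 0 0 -1" --pt "0.006 -0.039 0 0 0 0 -1" --pt "0.006 -0.039 0 0 0 0 -1" --pt "0.006 -0.039 0 0 0 0 -1" --pt "0.006 -0.039 0 0 0 0 -1" --pt "0.006 -0.039 0 0 0 0 -1" --pt "0.006 -0.039 0 0 0 0 -1"

```text
t: 15.8
tcp_pos: [0.4815, -0.3219, 0.2643]
tool_rot: [-0.079, 0.997, 0.003, -0.004]
force: [0.8, -0.4, -2.0]
finger_gap: 0.131
gripper_force: 59.0
```

Call:
drive_tool --pt "0 0 0 0 0 0 -1" --pt "0 0 0 0 0 0 -1" --pt "0 0 0 0 0 0 -1"

```text
t: 16.1
tcp_pos: [0.4816, -0.3197, 0.2644]
tool_rot: [-0.079, 0.997, 0.003, -0.005]
force: [0.0, -0.2, -1.3]
finger_gap: 0.13
gripper_force: 59.1
```

Run:
```python
from m import *
s=manip.sense(); T=s['tcp_pos']; print(s['t'],T,(R.from_quat(s['tool_rot'])*DOWN.inv()).as_euler('zyx',True),s['q'][5])
d=snap('wrist'); save(d,'w6.png'); pickle.dump(d,open('w6.pkl','wb'))
c=np.array([T[0],T[1],T[2]+.032]); nn=np.array([0,0,1.])
for _ in range(3): c,nn,r,sd,k=tierpose(d,c,nn)
print('rim',c-T,nn,r,sd,k); P=cloud(d); print(reds(d,P))
b=P[(np.hypot(P[...,0]-.483,P[...,1]+.323)<.1)&(abs(P[...,2]-.0935)<.003)]; print('panrim vis',len(b))
d=snap('top'); save(d,'t6.png'); print(reds(d,cloud(d)))
v=cv2.hconcat([cv2.imread('pics/w6.png')[:,:400],cv2.resize(cv2.imread('pics/t6.png')[120:310,240:430],(400,420))]); cv2.imwrite('pics/c6.png',v)
```

```text
bash:  1143 Killed                     python3 - <<'E'
from m import *
s=manip.sense(); T=s['tcp_pos']; print(s['t'],T,(R.from_quat(s['tool_rot'])*DOWN.inv()).as_euler('zyx',True),s['q'][5])
d=snap('wrist'); save(d,'w6.png'); pickle.dump(d,open('w6.pkl','wb'))
c=np.array([T[0],T[1],T[2]+.032]); nn=np.array([0,0,1.])
for _ in range(3): c,nn,r,sd,k=tierpose(d,c,nn)
print('rim',c-T,nn,r,sd,k); P=cloud(d); print(reds(d,P))
b=P[(np.hypot(P[...,0]-.483,P[...,1]+.323)<.1)&(abs(P[...,2]-.0935)<.003)]; print('panrim vis',len(b))
d=snap('top'); save(d,'t6.png'); print(reds(d,cloud(d)))
v=cv2.hconcat([cv2.imread('pics/w6.png')[:,:400],cv2.resize(cv2.imread('pics/t6.png')[120:310,240:430],(400,420))]); cv2.imwrite('pics/c6.png',v)
E
```

```bash
sed -i 's/np.linalg.svd(P-c)\[2\]/np.linalg.svd(P-c,full_matrices=False)[2]/; s/np.linalg.svd(P-P.mean(0))/np.linalg.svd(P-P.mean(0),full_matrices=False)/' m.py; ls pics
python3 - <<'E'
from m import *
s=manip.sense(); T=s['tcp_pos']; print(s['t'],T,(R.from_quat(s['tool_rot'])*DOWN.inv()).as_euler('zyx',True),s['q'][5])
d=snap('wrist'); save(d,'w6.png'); pickle.dump(d,open('w6.pkl','wb'))
c=np.array([T[0],T[1],T[2]+.032]); nn=np.array([0,0,1.])
c,nn,r,sd,k=tierpose(d,c,nn)
print('rim',c-T,nn,r,sd,k); P=cloud(d); print(reds(d,P))
d=snap('top'); save(d,'t6.png'); print(reds(d,cloud(d)))
v=cv2.hconcat([cv2.imread('pics/w6.png')[:,:400],cv2.resize(cv2.imread('pics/t6.png')[120:310,240:430],(400,420))]); cv2.imwrite('pics/c6.png',v)
E
```

```text
side0.png
top0.png
w1.png
w2.png
w23.png
w3.png
w4.png
w5.png
w6.png
wrist0.png
16.15 [ 0.48186791 -0.31961273  0.26466403] [9.1338795  0.52554048 0.2104146 ] -2.505564733096029
rim [0.00240872 0.00019438 0.02900664] [ 0.00613656 -0.00195876  0.99997925] 0.068 0.0006595082775576626 24775
[(array([281.5, 123.9]), 964, array([ 0.4134, -0.331 ,  0.3076])), (array([ 47.6, 211.8]), 36, array([ 0.5275, -0.5259,  0.1138]))]
[(array([340.1, 221.9]), 9, array([ 0.4102, -0.3312,  0.3056]))]
```

View pics/c6.png

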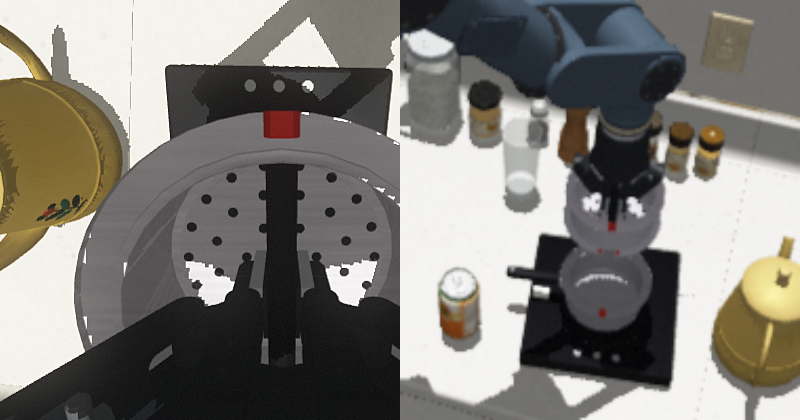

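The tier hangs level with its key at (281,124), pointing to the robot. In the top view its key is above the pan's, about 3.5 mm too far to +y, so I'll shift that and lower.

Call:
drive_tool --pt "0 -0.004 0.01 0 -0.5 0 -1" --pt "0 0 0.02 0 0 0 -1" --pt "0 0 0.025 0 0 0 -1" --pt "0 0 0.025 0 0 0 -1" --pt "0 0 0.02 0 0 0 -1" --pt "0 0 0.01 0 0 0 -1" --pt "0 0 0.005 0 0 0 -1" --pt "0 0 0 0 0 0 -1" --pt "0 0 0 0 0 0 -1"

```text
t: 17.15
tcp_pos: [0.4835, -0.3254, 0.151]
tool_rot: [-0.079, 0.997, 0.001, 0.001]
force: [0.3, -0.4, -1.6]
finger_gap: 0.126
gripper_force: 59.1
```

Run:
```python
from m import *
s=manip.sense(); T=s['tcp_pos']; print(s['t'],T,(R.from_quat(s['tool_rot'])*DOWN.inv()).as_euler('zyx',True),s['force'])
d=snap('top'); save(d,'t7.png'); print(reds(d,cloud(d)))
```

```text
17.15 [ 0.48347512 -0.32544894  0.1510075 ] [ 9.0881015  -0.12408064  0.09805263] [ 0.26525348 -0.39510412 -1.57081273]
[(array([339.1, 245.3]), 9, array([ 0.4121, -0.3376,  0.1873]))]
```

Call:
drive_tool --pt "0.001 0.002 0.003 0 0 0 -1" --pt "0 0 0.003 0 0 0 -1" --pt "0 0 0.003 0 0 0 -1" --pt "0 0 0.003 0 0 0 -1" --pt "0 0 0.003 0 0 0 -1" --pt "0 0 0.003 0 0 0 -1" --pt "0 0 0.002 0 0 0 -1" --pt "0 0 0 0 0 0 -1"

```text
t: 18.0
tcp_pos: [0.4815, -0.323, 0.1298]
tool_rot: [-0.079, 0.997, 0.002, 0.0]
force: [-0.3, -0.3, -1.3]
finger_gap: 0.129
gripper_force: 59.1
```

Call:
drive_tool --pt "0 0 0.002 0 0 0 -1" --pt "0 0 0.002 0 0 0 -1" --pt "0 0 0.0015 0 0 0 -1" --pt "0 0 0.0015 0 0 0 -1" --pt "0 0 0 0 0 0 -1"

```text
t: 18.5
tcp_pos: [0.4815, -0.323, 0.123]
tool_rot: [-0.079, 0.997, 0.002, 0.0]
force: [-0.2, -0.1, -2.0]
finger_gap: 0.129
gripper_force: 59.1
```

Call:
drive_tool --pt "0 0 0.001 0 0 0 -1" --pt "0 0 0.001 0 0 0 -1" --pt "0 0 0.001 0 0 0 -1" --pt "0 0 0 0 0 0 -1"

```text
t: 18.9
tcp_pos: [0.4817, -0.3232, 0.1215]
tool_rot: [-0.079, 0.997, 0.001, 0.001]
force: [-1.5, 1.4, 6.3]
finger_gap: 0.127
gripper_force: 60.3
```

Call:
drive_tool --pt "0 0 -0.001 0 0 0 -0.4" --pt "0 0 0 0 0 0 -0.2" --pt "0 0 0 0 0 0 0" --pt "0 0 0 0 0 0 0" --pt "0 0 0 0 0 0 0" --pt "0 0 -0.015 0 0 0 0" --pt "0 0 -0.03 0 0 0 0" --pt "0 0 -0.04 0 0 0 0" --pt "0 0 -0.04 0 0 0 0" --pt "0 0.02 -0.04 0 0 -1.0 0"

```text
t: 19.9
tcp_pos: [0.4788, -0.3057, 0.2878]
tool_rot: [-0.087, 0.996, 0.0, 0.001]
force: [0.8, 0.1, -0.2]
finger_gap: 0.498
gripper_force: 0.0
```

Call:
drive_tool --pt "0 0.03 -0.03 0 0 0 0.5" --pt "0 0.02 -0.015 0 0 0 0.5" --pt "0 0 0 0 0 0 0.5" --pt "0 0 0 0 0 0 0.5"

```text
t: 20.3
tcp_pos: [0.4696, -0.2547, 0.3314]
tool_rot: [-0.088, 0.996, 0.001, 0.001]
force: [0.3, 0.3, -0.1]
finger_gap: 0.751
gripper_force: 0.0
```

Run:
```python
from m import *
s=manip.sense(); print(s['t'],s['tcp_pos'])
d=snap('wrist'); save(d,'w7.png'); pickle.dump(d,open('w7.pkl','wb'))
c=np.array([.482,-.323,.153]); nn=np.array([0,0,1.])
for _ in range(3): c,nn,r,sd,k=tierpose(d,c,nn); 
print('tier top',c,nn,r,sd,k); P=cloud(d); print(reds(d,P))
d=snap('top'); save(d,'t7.png'); print(reds(d,cloud(d)))
v=cv2.hconcat([cv2.imread('pics/w7.png')[:,:400],cv2.resize(cv2.imread('pics/t7.png')[190:310,280:395],(400,420))]); cv2.imwrite('pics/c7.png',v)
```

```text
20.3 [ 0.46957062 -0.25474903  0.33143302]
tier top [ 0.48160951 -0.32373334  0.15049221] [-7.20578671e-07  8.04856233e-04  9.99999676e-01] 0.0659 0.0007082245808254534 5260
[(array([205.3, 114.7]), 95, array([ 0.4131, -0.3334,  0.1634]))]
[]
```

View pics/c7.png

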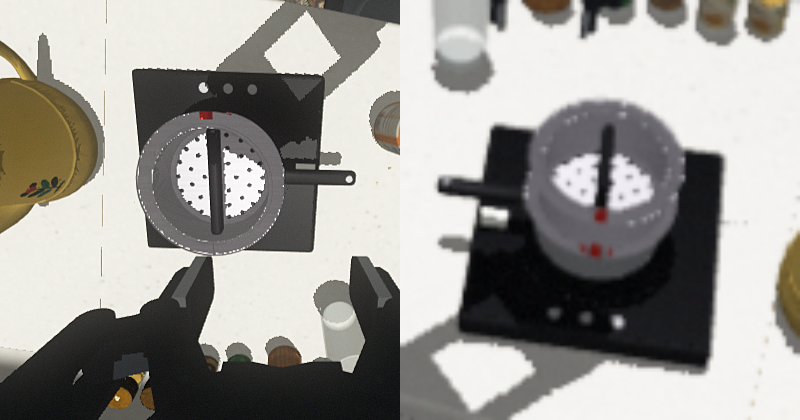

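The tier is home: both red keys are visible and aligned, and the rim is level at the right height. The handle lies beside and above the mark, as the parallax should make it look. Next is the lid.

Run:
```python
from m import *
Y=lambda a:R.from_euler('z',a,degrees=True)*DOWN
rows([([.4515,.0985,.22],Y(-51.2))],0.3,step=.04,deg=5.6)
```

```text
[[-0.004,0.032,0.01,0.0,0.0,5.6,0.3],[-0.001,0.032,0.01,0.0,0.0,5.5,0.3],[0.002,0.032,0.01,0.1,0.0,5.6,0.3],[0.006,0.032,0.011,0.0,0.0,5.6,0.3],[0.008,0.031,0.01,0.0,-0.1,5.5,0.3],[0.011,0.03,0.01,0.0,0.0,5.6,0.3],[0.015,0.029,0.01,0.0,0.0,5.6,0.3],[0.017,0.027,0.01,0.0,0.0,5.5,0.3],[0.019,0.026,0.01,0.1,0.0,5.6,0.3],[0.022,0.023,0.01,0.0,0.0,5.6,0.3]]
[[0.024,0.022,0.01,0.0,0.0,5.5,0.3]]
```

Call:
drive_tool --pt "-0.004 0.032 0.01 0 0 5.6 0.3" --pt "-0.001 0.032 0.01 0 0 5.6 0.3" --pt "0.002 0.032 0.01 0 0 5.6 0.3" --pt "0.006 0.032 0.011 0 0 5.6 0.3" --pt "0.008 0.031 0.01 0 0 5.6 0.3" --pt "0.011 0.03 0.01 0 0 5.6 0.3" --pt "0.015 0.029 0.01 0 0 5.6 0.3" --pt "0.017 0.027 0.01 0 0 5.5 0.3" --pt "0.019 0.026 0.01 0 0 5.5 0.3" --pt "0.022 0.023 0.01 0 0 5.5 0.3"

```text
t: 21.4
tcp_pos: [0.4538, 0.0671, 0.2297]
tool_rot: [0.39, 0.921, 0.001, -0.001]
force: [-0.7, 0.2, -0.2]
finger_gap: 0.648
gripper_force: 0.0
```

Call:
drive_tool --pt "0.024 0.022 0.01 0 0 5.5 0.3" --pt "0 0 0 0 0 0 0.3" --pt "0 0 0 0 0 0 0.3"

```text
t: 21.7
tcp_pos: [0.4526, 0.099, 0.2202]
tool_rot: [0.431, 0.903, 0.001, -0.001]
force: [-0.5, -0.5, 0.7]
finger_gap: 0.65
gripper_force: 0.0
```

Run:
```python
from m import *
s=manip.sense(); print(s['t'],s['tcp_pos'],(R.from_quat(s['tool_rot'])*DOWN.inv()).as_euler('zyx',True))
d=snap('wrist'); save(d,'w8.png'); P=cloud(d)
b=(P[...,2]>.051)&(P[...,2]<.066)&(np.hypot(P[...,0]-.45,P[...,1]-.1)<.05); Q=P[b]
c,dr,_,sv=line(Q); print('lidbar',c.round(4),np.degrees(np.arctan2(dr[1],dr[0])),sv,cv2.minAreaRect((Q[:,:2]*1000).astype(np.float32)))
b=(P[...,2]>.012)&(P[...,2]<.022)&(np.hypot(P[...,0]-.451,P[...,1]-.098)<.085); print('flange',circ(P[b]))
r=reds(d,P); print(r)
```

```text
21.7 [0.45260478 0.09901616 0.22024225] [-51.00019399   0.09571409   0.14792358]
lidbar [0.4507 0.0996 0.0591] -50.51907119522348 [0.01658778 0.00385476 0.00148626] ((451.3688049316406, 98.39210510253906), (13.203176498413086, 58.543277740478516), 39.23189926147461)
flange [0.4529 0.0971 0.0607]
[(array([267.6, 119.8]), 28, array([0.4006, 0.1414, 0.019 ])), (array([292.9, 119.3]), 21, array([0.4199, 0.1577, 0.0188]))]
```

Call:
drive_tool --pt "0 -0.001 0.03 0 0 0 0.3" --pt "0 0 0.035 0 0 0 0.3" --pt "0 0 0.035 0 0 0 0.3" --pt "0 0 0.03 0 0 0 0.3" --pt "0 0 0.025 0 0 0 0.3" --pt "0 0 0.015 0 0 0 0.3" --pt "0 0 0.006 0 0 0 0.3" --pt "0 0 0 0 0 0 0.3" --pt "0 0 0 0 0 0 0.3"

```text
t: 22.65
tcp_pos: [0.4528, 0.0984, 0.046]
tool_rot: [0.432, 0.902, 0.002, 0.0]
force: [-0.2, -0.4, -0.0]
finger_gap: 0.649
gripper_force: 0.0
```

Call:
drive_tool --pt "0 0 0 0 0 0 -1" --pt "0 0 0 0 0 0 -1" --pt "0 0 0 0 0 0 -1" --pt "0 0 0 0 0 0 -1" --pt "0 0 0 0 0 0 -1" --pt "0 0 0 0 0 0 -1" --pt "0 0 0 0 0 0 -1" --newtons 60

```text
t: 23.35
tcp_pos: [0.4525, 0.0991, 0.0463]
tool_rot: [0.431, 0.902, 0.002, 0.0]
force: [-0.5, -0.4, 6.6]
finger_gap: 0.159
gripper_force: 59.6
```

Call:
drive_tool --pt "0 0 -0.005 0 0 0 -1" --pt "0 0 -0.015 0 0 0 -1" --pt "0 0 -0.03 0 0 0 -1" --pt "0 0 -0.04 0 0 0 -1" --pt "0 0 -0.04 0 0 0 -1" --pt "0 0 -0.04 0 0 0 -1" --pt "0 0 -0.04 0 0 0 -1" --pt "0 0 -0.03 0 0 0 -1" --pt "0 0 -0.02 0 0 0 -1" --pt "0 0 0 0 0 0 -1"

```text
t: 24.35
tcp_pos: [0.4529, 0.0984, 0.3081]
tool_rot: [0.431, 0.902, 0.003, 0.003]
force: [-0.1, -0.3, -2.6]
finger_gap: 0.153
gripper_force: 58.9
```

Run:
```python
from m import *
Y=lambda a:R.from_euler('z',a,degrees=True)*DOWN
s=manip.sense(); print(s['tcp_pos'],s['finger_gap'],s['gripper_force'],(R.from_quat(s['tool_rot'])*DOWN.inv()).as_euler('zyx',True))
rows([([.482,-.323,.30],Y(8.6))],-1,step=.035,deg=4.5)
```

```text
[0.45293285 0.09838128 0.30810379] 0.1533987437020092 58.924264311790466 [-51.10528346  -0.41560022   0.16571085]
[[-0.025,-0.017,0.001,0.0,0.0,-4.3,-1],[-0.023,-0.019,0.0,0.0,0.1,-4.2,-1],[-0.022,-0.021,0.0,0.1,0.0,-4.3,-1],[-0.02,-0.022,0.001,0.0,0.0,-4.3,-1],[-0.019,-0.024,0.0,0.0,0.0,-4.2,-1],[-0.016,-0.025,0.001,0.0,0.1,-4.3,-1],[-0.015,-0.027,0.0,0.1,0.0,-4.3,-1],[-0.013,-0.027,0.001,0.0,0.0,-4.2,-1],[-0.011,-0.028,0.001,0.0,0.0,-4.3,-1],[-0.009,-0.029,0.0,0.0,0.0,-4.2,-1]]
[[-0.006,-0.029,0.001,0.1,0.1,-4.3,-1],[-0.004,-0.03,0.0,0.0,0.0,-4.3,-1],[-0.002,-0.03,0.001,0.0,0.0,-4.2,-1],[0.0,-0.031,0.0,0.0,0.0,-4.3,-1]]
```

Call:
drive_tool --pt "-0.025 -0.017 0.001 0 0 -4.3 -1" --pt "-0.023 -0.019 0 0 0.1 -4.3 -1" --pt "-0.022 -0.021 0 0 0 -4.3 -1" --pt "-0.02 -0.022 0.001 0 0 -4.3 -1" --pt "-0.019 -0.024 0 0 0 -4.3 -1" --pt "-0.016 -0.025 0.001 0 0.1 -4.3 -1" --pt "-0.015 -0.027 0 0.1 0 -4.3 -1" --pt "-0.013 -0.027 0.001 0 0 -4.2 -1" --pt "-0.011 -0.028 0.001 0 0 -4.2 -1" --pt "-0.009 -0.029 0 0 0 -4.2 -1"

```text
t: 25.35
tcp_pos: [0.4722, -0.203, 0.2969]
tool_rot: [0.072, 0.997, 0.003, -0.004]
force: [0.3, -0.9, -2.5]
finger_gap: 0.152
gripper_force: 58.9
```

Call:
drive_tool --pt "-0.006 -0.029 0.001 0.1 0.1 -4.3 -1" --pt "-0.004 -0.03 0 0 0 -4.3 -1" --pt "-0.002 -0.03 0.001 0 0 -4.2 -1" --pt "0 -0.031 0 0 0 -4.2 -1" --pt "0 0 0 0 0 0 -1" --pt "0 0 0 0 0 0 -1" --pt "0 0 0 0 0 0 -1"

```text
t: 26.05
tcp_pos: [0.4807, -0.3219, 0.2954]
tool_rot: [-0.075, 0.997, 0.003, -0.003]
force: [-0.2, -0.3, -1.9]
finger_gap: 0.161
gripper_force: 59.1
```

Run:
```python
from m import *
s=manip.sense(); T=s['tcp_pos']; print(s['t'],T,(R.from_quat(s['tool_rot'])*DOWN.inv()).as_euler('zyx',True))
d=snap('wrist'); save(d,'w9.png'); P=cloud(d)
for r in reds(d,P): print(r,r[2]-T)
b=(abs(P[...,2]-(T[2]-.0463+.017-.001))<.004)&(np.hypot(P[...,0]-T[0],P[...,1]-T[1])<.085)&(np.hypot(P[...,0]-T[0],P[...,1]-T[1])>.06); print('flange',b.sum(),fitplane(P[b]))
d=snap('top'); print(reds(d,cloud(d)))
```

```text
26.05 [ 0.48067676 -0.32186502  0.29535911] [8.57598977 0.41612104 0.29048524]
(array([277.5, 118. ]), 108, array([ 0.4128, -0.3345,  0.1639])) [-0.06787676 -0.01263498 -0.13145911]
(array([254.5, 126.4]), 114, array([ 0.417 , -0.3443,  0.2684])) [-0.06367676 -0.02243498 -0.02695911]
(array([307.6, 126. ]), 121, array([ 0.413 , -0.3195,  0.2686])) [-0.06767676  0.00236502 -0.02675911]
(array([ 69.9, 206. ]), 9, array([ 0.5268, -0.5255,  0.1164])) [ 0.04612324 -0.20363498 -0.17895911]
flange 11393 (array([ 0.45530962, -0.32572046,  0.26343549]), array([ 0.0058073 , -0.00341071,  0.99997732]), np.float64(0.000582381786664983), 9994)
[]
```

Call:
drive_tool --pt "-0.001 -0.002 0.01 0.3 -0.4 0 -1" --pt "0 0 0.02 0 0 0 -1" --pt "0 0 0.025 0 0 0 -1" --pt "0 0 0.015 0 0 0 -1" --pt "0 0 0.01 0 0 0 -1" --pt "0 0 0.004 0 0 0 -1" --pt "0 0 0 0 0 0 -1" --pt "0 0 0 0 0 0 -1"

```text
t: 26.95
tcp_pos: [0.4835, -0.3256, 0.2138]
tool_rot: [-0.075, 0.997, -0.002, 0.002]
force: [-0.8, 0.2, -3.4]
finger_gap: 0.151
gripper_force: 59.0
```

Run:
```python
from m import *
s=manip.sense(); T=s['tcp_pos']; print(s['t'],T,(R.from_quat(s['tool_rot'])*DOWN.inv()).as_euler('zyx',True))
d=snap('wrist'); P=cloud(d)
for r in reds(d,P): print(r,r[2]-T)
```

```text
26.95 [ 0.48347282 -0.32562886  0.21380523] [ 8.59065052 -0.24795953 -0.19800609]
(array([285.5, 114.5]), 244, array([ 0.4128, -0.3344,  0.1639])) [-0.07067282 -0.00877114 -0.04990523]
(array([254.5, 126.2]), 118, array([ 0.42  , -0.3483,  0.1863])) [-0.06347282 -0.02267114 -0.02750523]
(array([307.5, 126.2]), 117, array([ 0.4162, -0.3236,  0.1861])) [-0.06727282  0.00202886 -0.02770523]
(array([ 10.2, 230.9]), 18, array([ 0.5271, -0.5261,  0.1164])) [ 0.04362718 -0.20047114 -0.09740523]
(array([ 18.1, 227.4]), 12, array([ 0.5258, -0.5242,  0.1111])) [ 0.04232718 -0.19857114 -0.10270523]
```

Call:
drive_tool --pt "0.001 0.002 0.003 0 0.2 0 -1" --pt "0 0 0.003 0 0 0 -1" --pt "0 0 0.003 0 0 0 -1" --pt "0 0 0.003 0 0 0 -1" --pt "0 0 0.003 0 0 0 -1" --pt "0 0 0.002 0 0 0 -1" --pt "0 0 0 0 0 0 -1"

```text
t: 27.7
tcp_pos: [0.4815, -0.3234, 0.1955]
tool_rot: [-0.075, 0.997, -0.001, -0.001]
force: [-0.1, -0.8, -1.8]
finger_gap: 0.151
gripper_force: 59.1
```

Call:
drive_tool --pt "0 0 0.002 0 0 0 -1" --pt "0 0 0.002 0 0 0 -1" --pt "0 0 0.002 0 0 0 -1" --pt "0 0 0 0 0 0 -1"

```text
t: 28.1
tcp_pos: [0.4815, -0.3234, 0.1896]
tool_rot: [-0.075, 0.997, -0.001, -0.001]
force: [0.7, -0.6, -2.4]
finger_gap: 0.15
gripper_force: 59.1
```

Call:
drive_tool --pt "0 0 0.0015 0 0 0 -1" --pt "0 0 0.001 0 0 0 -1" --pt "0 0 0.001 0 0 0 -1" --pt "0 0 0 0 0 0 -1"

```text
t: 28.5
tcp_pos: [0.4817, -0.3237, 0.1865]
tool_rot: [-0.075, 0.997, -0.001, -0.0]
force: [-0.5, 0.3, -1.6]
finger_gap: 0.15
gripper_force: 59.2
```

Call:
drive_tool --pt "0 0 0.001 0 0 0 -1" --pt "0 0 0.0005 0 0 0 -1" --pt "0 0 0 0 0 0 -1"

```text
t: 28.8
tcp_pos: [0.4818, -0.3237, 0.1863]
tool_rot: [-0.075, 0.997, -0.002, -0.0]
force: [-2.8, 0.1, 5.6]
finger_gap: 0.151
gripper_force: 60.3
```

Contact came at exactly the predicted height. I'll release, retreat and check.

Call:
drive_tool --pt "0 0 -0.001 0 0 0 -0.5" --pt "0 0 0 0 0 0 -0.2" --pt "0 0 0 0 0 0 0.2" --pt "0 0 0 0 0 0 0.2" --pt "0 0 0 0 0 0 0.2" --pt "0 0 -0.015 0 0 0 0.2" --pt "0 0 -0.03 0 0 0 0.2" --pt "0 0 -0.04 0 0 0 0.2" --pt "0 0.02 -0.04 0 0 0 0.2" --pt "0 0.03 -0.03 0 0 0 0.2"

```text
t: 29.8
tcp_pos: [0.475, -0.2751, 0.3432]
tool_rot: [-0.074, 0.997, -0.003, 0.001]
force: [0.5, 0.3, 0.0]
finger_gap: 0.601
gripper_force: 0.0
```

Call:
drive_tool --pt "0 0.03 0 0 0 0 0.2" --pt "0 0.03 0 0 0 0 0.2" --pt "0 0.02 0 0 0 0 0.2" --pt "0 0 0 0 0 0 0.2" --pt "0 0 0 0 0 0 0.2"

```text
t: 30.3
tcp_pos: [0.4627, -0.1949, 0.3406]
tool_rot: [-0.075, 0.997, -0.002, -0.0]
force: [0.6, -0.1, 0.6]
finger_gap: 0.596
gripper_force: 0.0
```

Run:
```python
from m import *
s=manip.sense(); print(s['t'],s['tcp_pos'])
d=snap('wrist'); save(d,'wa.png'); P=cloud(d)
for r in reds(d,P): print(r)
b=(abs(P[...,2]-.156)<.004)&(np.hypot(P[...,0]-.4817,P[...,1]+.3235)<.08); Q=P[b]; print('lid flange',fitplane(Q),circ(Q))
d=snap('top'); save(d,'ta.png'); print(reds(d,cloud(d)))
v=cv2.hconcat([cv2.imread('pics/wa.png')[:,:400],cv2.resize(cv2.imread('pics/ta.png')[170:310,280:415],(400,420))]); cv2.imwrite('pics/ca.png',v)
```

```text
30.3 [ 0.46269631 -0.19494218  0.34059178]
(array([141.5, 114.6]), 91, array([ 0.4132, -0.333 ,  0.1635]))
(array([128.8, 118.7]), 36, array([ 0.4184, -0.3461,  0.1588]))
(array([155.5, 118.6]), 36, array([ 0.4142, -0.3216,  0.1592]))
(array([174.9, 114.8]), 9, array([ 0.4115, -0.3216,  0.1023]))
lid flange (array([ 0.48087437, -0.32221006,  0.15441456]), array([0.00206491, 0.00147857, 0.99999677]), np.float64(0.0006318701895939886), 3889) [ 0.484  -0.3257  0.0663]
[]
```

View pics/ca.png

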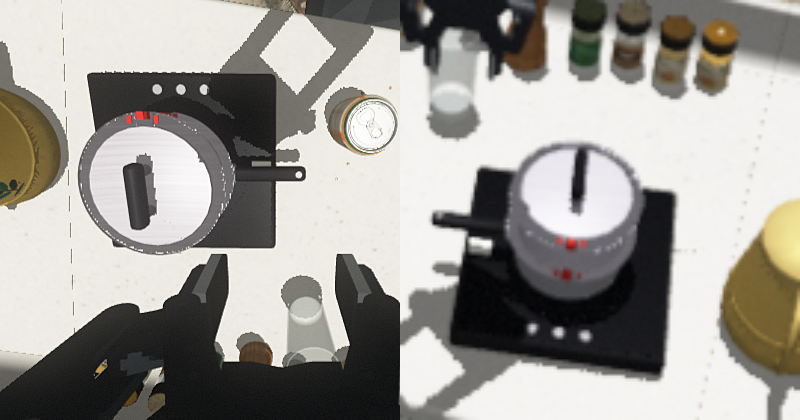

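The lid is level and at its seated height, with the key standing between its two red marks. The stack is in line, the handle lies over the mark and the bystanders are untouched.

```bash
python3 -c "
from station import manip
print(manip.sign_off())"
```

```text
the job is handed in; nothing more can be done
None
```

The steamer is ready and handed in at about 30 s of the 72 s: the pan's handle lies over the rest mark, and the tier and lid are both seated level with the red keys through their notches.

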